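Index the rotary welding table to its next notch

TASK

With the fingertips, press the spring plunger on the arm of the small rotary table down, keep it pressed while you turn the table clockwise (seen from above) to the very next notch of its index plate, then let the plunger spring fully back up so that it locks there, and move clear. Turn neither the wrong way nor past that notch, leave the three loose nuts lying where they are on the table's round blank, and do not pick up or push away anything else.

Things in the scene. Friction and masses are not known exactly. Their poses are not given: they have to be found in the camera images.
- plunger_top (a point): centre of the flat steel top of the round plunger button (47 mm diameter), moving with it. A round-bottomed tooth on its stem, under the collar, locks in the notch. At rest the top is 86 mm above the bench and stands 6 mm proud of a dark steel collar (52 mm inside, 64 mm outside diameter, rim 80 mm above the bench) on the arm of the table; the button goes down inside the collar, whose wall then takes the fingertips' sideways push. The button sits 120 mm from the table's axis.
- table_centre (a point): point on the turning axis (vertical) of the rotary table, at the height of the upper face of the blank, 72 mm above the bench. Table of 170 mm diameter, with a 150 mm round steel blank fixed on it by a centre stud and nut that reach 88 mm above the bench; the foot is fixed to the bench.
- next_notch (a point): fixed point: where plunger_top will be (120 mm from the axis, 86 mm above the bench) when the plunger is up and locked in the next notch clockwise. Six equal notches, 60 degrees apart, in the rim of the fixed index plate (210 mm diameter, 48 mm above the bench) under the table.
- plunger (a joint): how far the plunger is pressed down, m: 0 fully up, 0.015 bottomed. It leaves its notch when pressed more than 0.009; 0.012 is a good depth. Spring: 4 N to start, 9.5 N at 0.012. If it is let go between notches its tooth stays under the plate; within 4 mm of a notch's middle the rounded tooth draws itself in.
- table (a joint): angle of the table, rad: 0 at the start (locked in a notch), growing clockwise seen from above; next notch at 1.047. Locked play 0.01. When free it takes about 0.12 N m to turn and stays where it is left.
- nut_a: loose hexagon nut, 24x27x12 mm, lying on the blank 50 mm from the axis, origin at the centre of its underside; straight across the axis from the plunger
- nut_b: loose hexagon nut, 30x34x15 mm (the biggest), on the blank 50 mm from the axis, origin at the centre of its underside
- nut_c: loose hexagon nut, 19x22x10 mm (the smallest), on the blank 50 mm from the axis, origin at the centre of its underside
- nut_a_place (a point): point of the blank, turning with the table, where nut_a lies at the start
- nut_b_place (a point): point of the blank, turning with the table, where nut_b lies at the start
- nut_c_place (a point): point of the blank, turning with the table, where nut_c lies at the start
- bolt: loose bolt, 46 mm high, 20 mm wide, standing on its head on the bench beside the foot; origin at the centre of its underside
- nozzle: loose copper nozzle, 26 mm high, 18 mm diameter, standing on the bench beside the foot; origin at the centre of its underside

How it is judged:
By the outcome, as a careful person would: the job done as asked, in the order asked, and still so for the second after the job is handed in, with the robot touching nothing.
It also fails if it takes over 48 s, if anything falls off the work surface, if the arm or the gripper's body presses on something with over 40 N, if the wrist force passes 120 N, or if a joint passes its speed limit or range.

ROBOT

A 7-joint arm with a two-finger parallel gripper is mounted at the origin on the work surface; the furniture and walls round the work are solid. World frame = base frame: x ahead of the robot, y to its left, z up, the work surface at z = 0. Lengths are in mm, angles in degrees, forces in N, time in s.
With the tool pointing down it reaches from about 400 to 850 mm from the base axis. Payload 4.5 kg.
Tool frame: the origin (TCP) lies at the very end of the fingers, on their centre line; the grasp point (between the pads) lies 19 mm behind it; z points along the fingers, y is the line along which they close (so a half turn about z gives the same grasp; the last joint's range is limited). The gripper opens to 88 mm and grips with 3 to 60 N. Pads are 18 mm wide; open, the fingers measure 123 mm over their backs; the gripper's body (75 mm by 187 mm) begins 45 mm behind the grasp point.
Start: joints at [68.572, 39.483, -11.15, 89.685, 9.013, 51.709, -12.324], TCP at [247.9, -573.759, 238.743] pointing down, gripper open.
Joint ranges: [-172.22, 172.22], [-26.19, 119.32], [-84.43, 86.54], [7.71, 146.69], [-57.33, 237.33], [2.42, 119.75], [-152.13, 152.13]. Speed limits (degrees/s): [147.25, 147.25, 180, 180, 180, 180, 180].

INTERFACE

Orientations are given as a 3x3 rotation matrix whose columns are the frame's x, y, z axes.
In Python, from plant import bot, imaging gives the robot as it stands.
- The arm moves only by the tool drive_tool, never from a script. Its argument "series" is one flat list of numbers, 5 for each row, row after row: the opening, from 0 (shut) to 1 (fully open), then the shift along the tool's x, y, z in m, then the turn about the tool's z in rad. In form: [hand, x, y, z, spin, hand, x, y, z, spin, ...]. A call has exactly 5 rows; each row shifts and turns the commanded pose from where the row before left it, along the tool's axes as they then stand; what a row does not reach is not made up. A row lasts 1/10 s, in which the tool goes at most 50 mm and 8.59 degrees, less where a joint would pass 70% of its speed; a pose out of reach is approached as far as the arm can. A call is refused whole if a number of a shift passes 0.05 or a number of a turn 0.15, either way. A call with a gripper value outside its range is refused whole. The fingers move at their own pace and stop on an object; "newtons" is the grip in N (left out, the last holds). Time passes only in rows, so rows that do not move let the fingers close, or fill a call up. It gives the time, the measured TCP pose, the force, the opening and the grip force at its end, in the units of the state.
- bot.sense(): the state, without advancing time (a new reading comes with each control period).
- imaging.get_image(name): name is "side" or "top" or "wrist"; returns a dict with "image" (480x640x3 uint8, red, green, blue), "depth" (480x640 float32, mm along the optical axis (not along the pixel's ray), 0 where there is no reading), "fov_y" (degrees; the focal length in pixels is half the picture's height over the tangent of half this angle, whatever the lens; pixels are square), "cx", "cy" (the principal point, pixels), "k1" (the pictures are not rectified: a ray, as slopes to the right and down, at radius r is drawn at 1 + k1 r^2 times it, then the intrinsics apply), "R" (3x3) and "t" (3): a world point X has camera coordinates R X + t. Camera axes: x right, y down, z forward; pixel columns grow to the right and rows downward; lengths in mm; the calibration is good to about 2 mm. A picture is of the moment at which its call begins.
- bot.job_done(): hands the job in; it is judged then, once.
Trained networks look in the newest picture that a camera, given by its name, has taken for a name from the list of things; names that differ only in an ending like _2 or _b are one class to them, and where a whole thing is asked for, a point or a joint stands for the part that bears it (a point fixed in the world has none). Each returns a list of dicts, best first, with "p" (0 to 1); they miss things now and then, are a little off and sometimes report something else, mostly with a low value. They report only what shows in the picture. A call takes as long as a camera call.
- imaging.recognise(camera, query): "position" ([x, y, z] in mm, in world coordinates, good to about 4 mm: the middle of the surface that is visible of it).
- imaging.cut_out(camera, query): "region" (480x640 bool, what is visible of it).
- imaging.spot_point(camera, query): "position" ([x, y, z] in mm, in world coordinates, good to about 4 mm: a listed point, or the origin of a listed thing).
The state is a dict: "t": time; "joint_pos": joint angles; "joint_vel": joint speeds; "joint_efforts": joint torques, N m; "eef_pos": TCP position; "tcp_rot": TCP orientation; "wrist_force": force on the tool from outside, world axes, zero at the start; "wrist_torque": the same for the moment, N m; "grip_width": finger opening in mm; "grip_force": force on a finger pad.
Only numpy, scipy, OpenCV 4.12 (cv2) and the standard library are available. Lean on these libraries where they do the work, as an engineer would, in place of code of your own. Each camera call takes 0.05 s, during which the arm holds its last target. There are 200 camera calls.

## Working session

There is one attempt and no reset: what is moved stays moved. The work goes in short steps, Python scripts to look and compute and a tool call to move; the robot and the scene stay as the last step left them, time stands still between calls to the robot, and variables do not carry over. Pictures are saved under pics/ and viewed, at most 10 in all, crops included, and the job is handed in when it is done.

Besides the shell and the picture viewer there is one more tool, called after "Call:" as a command line: name --argument value ..., lists and objects as JSON in quotes. drive_tool: Moves the arm, as the interface text tells. Its arguments: {"type":"object","properties":{"series":{"type":"array","items":{"type":"number"}},"newtons":{"type":"number"}},"required":["series"]}

```bash
mkdir -p pics; python3 - <<'E'
from plant import bot, imaging
import cv2,numpy as np
s=bot.sense();print(s['t'],s['eef_pos'],np.round(s['tcp_rot'],3),s['grip_width'],s['wrist_force'])
for c in ['top','side']:
    d=imaging.get_image(c);cv2.imwrite(f'pics/{c}0.png',d['image'][:,:,::-1])
    for q in ['plunger_top','table_centre','next_notch','nut_a','nut_b','nut_c','bolt','nozzle']:
        print(c,q,[(np.round(r['position'],1),round(r['p'],2)) for r in imaging.spot_point(c,q)[:3]])
E
```

```text
0.0 [ 247.57973532 -573.17929578  237.90172169] [[ 0.918  0.397 -0.001]
 [ 0.397 -0.918  0.002]
 [-0.    -0.002 -1.   ]] 88.01648232002758 [ 1.17562124 -0.39902479  0.08085552]
top plunger_top [(array([530.2, -86.8,  84.5]), 0.57)]
top table_centre [(array([565.5,  32.6,  70.6]), 0.94)]
top next_notch [(array([448.2,   8.7,  81.2]), 0.96)]
top nut_a [(array([514.7,  18.9,  71.3]), 0.72), (array([576.1,  85.2,  70.5]), 0.67), (array([592.6,  -8.2,  72.2]), 0.62)]
top nut_b [(array([514.7,  18.9,  71.3]), 0.72), (array([576.1,  85.2,  70.5]), 0.67), (array([592.6,  -8.2,  72.2]), 0.62)]
top nut_c [(array([514.7,  18.9,  71.3]), 0.72), (array([576.1,  85.2,  70.5]), 0.67), (array([592.6,  -8.2,  72.2]), 0.62)]
top bolt [(array([ 7.101e+02,  1.172e+02, -4.000e-01]), 0.6), (array([529.7, -86.5,  83.7]), 0.23)]
top nozzle [(array([720.2,   8.8,   2.5]), 0.38)]
side plunger_top [(array([529.7, -85.3,  87.1]), 0.76)]
side table_centre [(array([563.4,  33.6,  70.9]), 0.92), (array([600.7,  -5.6,  75.3]), 0.17)]
side next_notch []
side nut_a [(array([513. ,  22.2,  68.5]), 0.93), (array([581.1,  81. ,  67.5]), 0.82), (array([593.3,  -4.2,  71.9]), 0.7)]
side nut_b [(array([513. ,  22.2,  68.5]), 0.93), (array([581.1,  81. ,  67.5]), 0.82), (array([593.3,  -4.2,  71.9]), 0.7)]
side nut_c [(array([513. ,  22.2,  68.5]), 0.93), (array([581.1,  81. ,  67.5]), 0.82), (array([593.3,  -4.2,  71.9]), 0.7)]
side bolt [(array([710.8, 113.1,   1. ]), 0.82)]
side nozzle [(array([ 7.137e+02,  4.800e+00, -2.000e-01]), 0.52)]
```

View pics/top0.png

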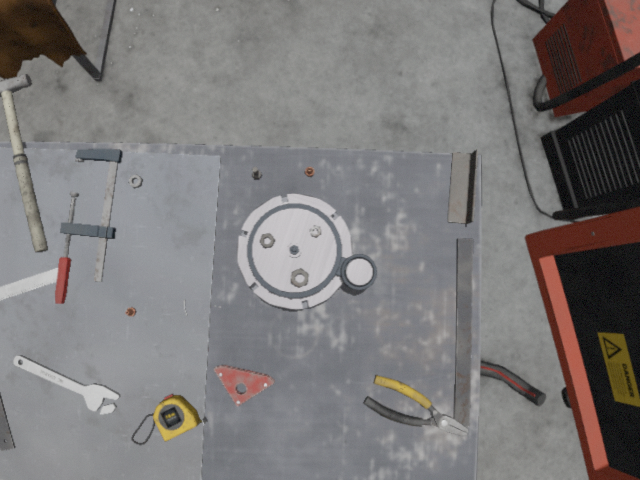

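View pics/side0.png

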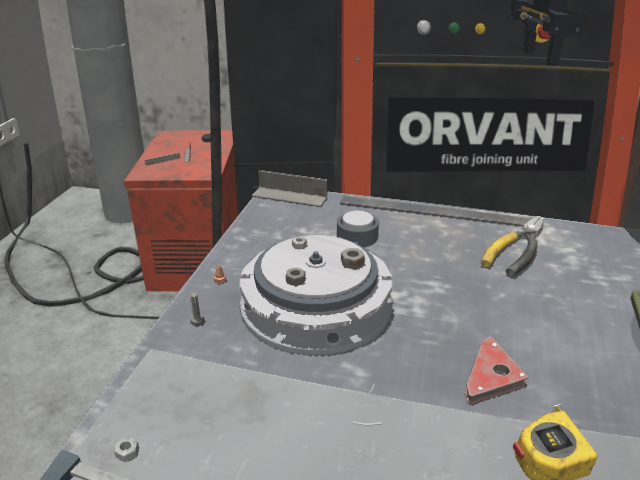

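The top view shows the table centre at about (294,250) px and the plunger at (358,271). Image right is -y and image down is -x, so clockwise takes the plunger towards image bottom, to the notch at (305,303). The side view agrees. Next I'll move above the plunger with the fingers shut.

Call:
drive_tool --series '[0,0.034,-0.025,0,0,0,0.034,-0.025,0,0,0,0.034,-0.025,0,0,0,0.034,-0.025,0,0,0,0.034,-0.025,0,0]' --newtons 20

```text
t: 1.4
eef_pos: [355.1, -390.2, 238.9]
tcp_rot: [[0.918, 0.396, 0.001], [0.396, -0.918, -0.0], [0.0, 0.001, -1.0]]
wrist_force: [0.5, -0.4, -0.5]
grip_width: 50.1
grip_force: 0.0
```

Call:
drive_tool --series '[0,0.034,-0.025,0,0,0,0.034,-0.025,0,0,0,0.034,-0.025,0,0,0,0.034,-0.025,0,0,0,0.0,0,0,0]'

```text
t: 1.9
eef_pos: [443.7, -239.2, 239.1]
tcp_rot: [[0.913, 0.407, 0.004], [0.407, -0.913, 0.003], [0.005, -0.002, -1.0]]
wrist_force: [0.5, -0.3, -0.8]
grip_width: 10.3
grip_force: 0.0
```

```bash
python3 - <<'E'
from plant import bot, imaging
import cv2,numpy as np
d=imaging.get_image('wrist');cv2.imwrite('pics/w0.png',d['image'][:,:,::-1])
s=bot.sense();print(s['t'],s['eef_pos'],d['fov_y'],-d['R'].T@d['t'])
for c in ['wrist','top','side']:
    if c!='wrist': imaging.get_image(c)
    for q in ['plunger_top','table_centre','next_notch']:
        print(c,q,[(np.round(r['position'],1),round(r['p'],2)) for r in imaging.spot_point(c,q)[:3]])
E
```

```text
1.95 [ 441.61943537 -242.68358196  238.97778186] 69.58684428644379 [ 504.16943665 -212.66635512  384.08988866]
wrist plunger_top [(array([529.7, -83.2,  84.3]), 0.66)]
wrist table_centre []
wrist next_notch []
top plunger_top [(array([528.1, -86.6,  86.6]), 0.95)]
top table_centre [(array([564.7,  31. ,  71.7]), 0.56)]
top next_notch [(array([447.1,   6. ,  81.9]), 0.7), (array([514.2,  18.9,  71.7]), 0.21)]
side plunger_top [(array([532.2, -84.9,  86.1]), 0.9)]
side table_centre [(array([562. ,  34.6,  72.3]), 0.82)]
side next_notch []
```

View pics/w0.png

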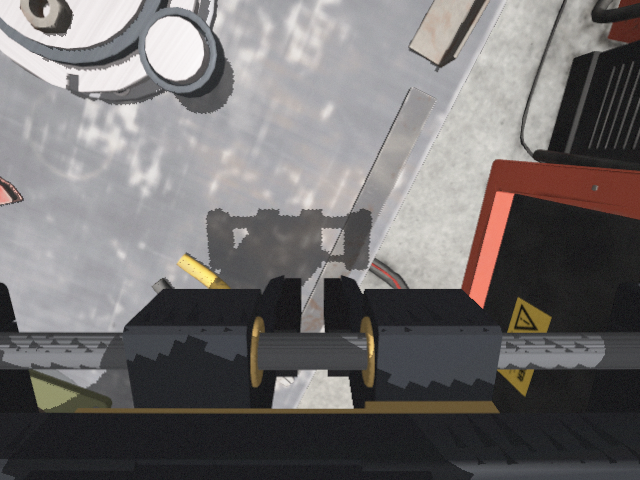

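The wrist view shows the button at about (175,48) px, inside its collar. I'll refine its centre, and the table's axis, from pixel outlines.

```bash
cat > h.py <<'E'
import numpy as np,cv2
from plant import bot,imaging
def K(d):
    f=240/np.tan(np.radians(d['fov_y']/2));return np.array([[f,0,d['cx']],[0,f,d['cy']],[0,0,1.]])
def D(d): return np.array([d['k1'],0,0,0.])
def plane(d,px,z):
    u=cv2.undistortPoints(np.float64(px).reshape(-1,1,2),K(d),D(d)).reshape(-1,2)
    r=np.c_[u,np.ones(len(u))]@d['R'];o=-d['R'].T@d['t']
    return (o+r*((z-o[2])/r[:,2])[:,None])[:,:2]
def proj(d,X):
    return cv2.projectPoints(np.float64([X]),cv2.Rodrigues(d['R'])[0],np.float64(d['t']),K(d),D(d))[0].ravel()
def disc(d,X,thr=None):
    """bright disc around world point X: min enclosing circle of its outline in plane z"""
    g=cv2.cvtColor(d['image'],cv2.COLOR_RGB2GRAY);p=proj(d,X);u,v=p.round().astype(int)
    thr=thr or 0.75*np.median(g[v-3:v+4,u-3:u+4])
    n,l=cv2.connectedComponents((g>thr).astype(np.uint8),connectivity=4)
    m=(l==l[v,u]).astype(np.uint8);c=max(cv2.findContours(m,0,cv2.CHAIN_APPROX_NONE)[0],key=len)
    w=plane(d,c.reshape(-1,2),X[2]).astype(np.float32)
    (e,ax,_)=cv2.fitEllipse(w.reshape(-1,1,2));return np.round(e,1),np.round(ax,1)
E
python3 - <<'E'
from h import *
for c in ['wrist','top','side']:
    d=imaging.get_image(c)
    print(c,disc(d,[530,-85.5,86]))
    if c!='wrist': print('blank',disc(d,[545,50,72]))
    r=imaging.cut_out(c,'plunger_top')
    if r: 
        m=r[0]['region'];v,u=np.nonzero(m);print('mask',m.sum(),plane(d,[[u.mean(),v.mean()]],86))
E
```

```text
wrist (array([527.9, -83.7]), array([44.7, 45. ]))
mask 3398 [[527.88295575 -85.85142183]]
top (array([528.9, -81.1]), array([44. , 44.7]))
blank (array([564.4,  33.5]), array([147.4, 148.7]))
mask 565 [[528.36702235 -80.04914665]]
side (array([528.5, -81. ]), array([44.1, 44.3]))
blank (array([564.8,  28.5]), array([143.9, 162.8]))
mask 512 [[526.46707161 -72.9792605 ]]
```

```bash
cat >> h.py <<'E'
def to(x,y,z):
    s=bot.sense();R=np.array(s['tcp_rot']);e=np.array(s['eef_pos'])
    print(s['t'],e.round(1),'tool delta mm',(R.T@(np.array([x,y,z])-e)).round(1),'F',np.round(s['wrist_force'],1),'w',round(s['grip_width'],1),R.round(3).tolist())
E
python3 -c "
from h import *
to(528.8,-81.1,110)"
```

```text
2.8 [ 439.6 -245.8  238.7] tool delta mm [ 147.2 -115.8  128.7] F [-0.3  0.4 -0.1] w 0.3 [[0.918, 0.397, 0.0], [0.397, -0.918, -0.0], [0.0, 0.0, -1.0]]
```

Call:
drive_tool --series '[0,0.036,-0.029,0.0,0,0,0.037,-0.029,0.02,0,0,0.037,-0.029,0.03,0,0,0.037,-0.029,0.03,0,0,0,0,0.04,0]'

```text
t: 3.3
eef_pos: [528.8, -82.7, 125.6]
tcp_rot: [[0.914, 0.406, 0.009], [0.406, -0.914, 0.005], [0.01, -0.001, -1.0]]
wrist_force: [0.6, 0.7, -0.6]
grip_width: 0.6
grip_force: 0.0
```

Call:
drive_tool --series '[0,0,0,0,0,0,0,0,0,0,0,0,0,0,0,0,0,0,0,0,0,0,0,0,0]'

```text
t: 3.8
eef_pos: [524.0, -91.4, 126.9]
tcp_rot: [[0.919, 0.395, 0.003], [0.395, -0.919, -0.001], [0.002, 0.002, -1.0]]
wrist_force: [0.2, 0.2, 0.1]
grip_width: 0.3
grip_force: 0.0
```

```bash
python3 - <<'E'
from h import *
d=imaging.get_image('side');cv2.imwrite('pics/s1.png',cv2.resize(d['image'][150:300,230:430,::-1],None,fx=4,fy=4))
to(528.8,-81.1,86)
E
```

```text
3.85 [523.9 -91.2 126.6] tool delta mm [ 8.5 -7.4 40.6] F [ 0.6 -0.2 -0.3] w 0.4 [[0.918, 0.396, 0.002], [0.396, -0.918, -0.0], [0.002, 0.001, -1.0]]
```

View pics/s1.png

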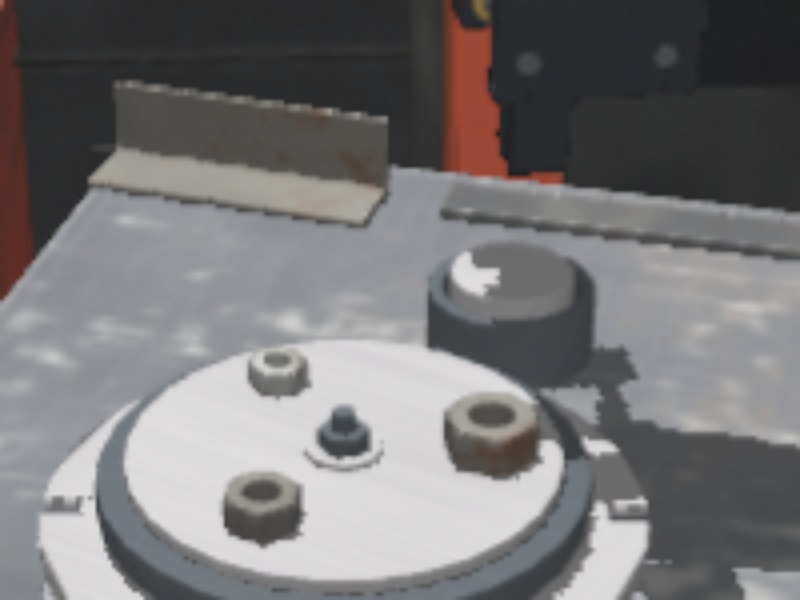

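The side crop shows the fingertips above the button, slightly to its far side. I'll correct that and come down.

Call:
drive_tool --series '[0,0.0043,-0.0037,0.005,0,0,0.0042,-0.0037,0.01,0,0,0,0,0.01,0,0,0,0,0.007,0,0,0,0,0,0]'

```text
t: 4.35
eef_pos: [527.2, -80.3, 91.8]
tcp_rot: [[0.918, 0.397, -0.003], [0.397, -0.918, -0.0], [-0.003, -0.001, -1.0]]
wrist_force: [-0.2, -0.2, -0.4]
grip_width: 0.4
grip_force: 0.0
```

```bash
python3 - <<'E'
from h import *
to(528.8,-81.1,74)
E
```

```text
4.35 [527.2 -80.3  91.8] tool delta mm [ 1.2  1.4 17.8] F [-0.2 -0.2 -0.4] w 0.4 [[0.918, 0.397, -0.003], [0.397, -0.918, -0.0], [-0.003, -0.001, -1.0]]
```

Call:
drive_tool --series '[0,0.001,0.001,0.005,0,0,0,0,0.005,0,0,0,0,0.004,0,0,0,0,0.004,0,0,0,0,0,0]'

```text
t: 4.85
eef_pos: [530.0, -81.2, 75.6]
tcp_rot: [[0.918, 0.396, 0.001], [0.396, -0.918, -0.0], [0.001, 0.001, -1.0]]
wrist_force: [-1.5, 0.3, 7.7]
grip_width: 0.2
grip_force: 3.8
```

```bash
python3 - <<'E'
from h import *
d=imaging.get_image('side');cv2.imwrite('pics/s2.png',cv2.resize(d['image'][150:300,230:430,::-1],None,fx=4,fy=4))
to(528.8,-81.1,74)
E
```

```text
4.9 [530.  -81.2  75.8] tool delta mm [-1.1 -0.5  1.8] F [-0.9 -0.8  8.2] w 0.5 [[0.918, 0.396, 0.001], [0.396, -0.918, -0.0], [0.001, 0.001, -1.0]]
```

View pics/s2.png

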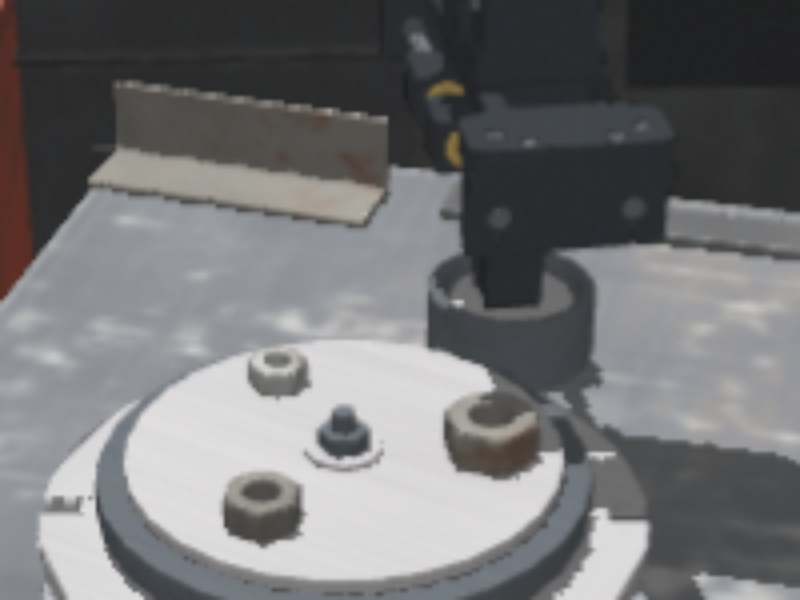

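The fingertips are inside the collar on the button, at about 10 mm and 8 N. I'll press a little deeper, then begin the arc with the tool turning along with the table.

Call:
drive_tool --series '[0,-0.001,0,0.002,0,0,0,0,0.001,0,0,0,0,0,0,0,-0.0015,-0.0014,0,0.0175,0,-0.0031,-0.0028,0,0.035]'

```text
t: 5.4
eef_pos: [525.1, -79.6, 73.5]
tcp_rot: [[0.938, 0.347, 0.005], [0.347, -0.938, -0.001], [0.005, 0.002, -1.0]]
wrist_force: [1.5, 0.0, 8.7]
grip_width: -0.2
grip_force: 4.3
```

```bash
cat >> h.py <<'E'
C=np.array([564.4,33.5])
def prog():
    s=bot.sense();e=np.array(s['eef_pos']);v=e[:2]-C;a=np.degrees(np.arctan2(-114.6,-35.6)-np.arctan2(v[1],v[0]))%360
    R=np.array(s['tcp_rot']);sp=23.4-np.degrees(np.arctan2(R[1,0],R[0,0]))
    print(s['t'],'ang',round((a+180)%360-180,2),'spin',sp.round(1),'r',np.hypot(*v).round(1),'z',e[2].round(1),'F',np.round(s['wrist_force'],1))
    for g in (10,20,30,40,50,60):
        t=np.arctan2(-114.6,-35.6)-np.radians(g);p=np.array([*(C+120*np.array([np.cos(t),np.sin(t)])),e[2]])
        if abs(g-(a+180)%360+180)<16 : print(g,(R.T@(p-e)).round(1))
E
python3 -c "
from h import *
prog()"
```

```text
5.4 ang 1.9 spin 3.1 r 119.8 z 73.5 F [1.5 0.  8.7]
10 [-12.5 -11.5  -0.1]
```

Call:
drive_tool --series '[0,-0.0031,-0.0028,0.0005,0.035,0,-0.0031,-0.0028,0,0.035,0,-0.0031,-0.0028,0,0.035,0,-0.0031,-0.0028,0,0.035,0,-0.0031,-0.0028,0,0.035]'

```text
t: 5.9
eef_pos: [505.7, -70.9, 72.9]
tcp_rot: [[0.984, 0.177, 0.004], [0.177, -0.984, -0.001], [0.004, 0.002, -1.0]]
wrist_force: [0.4, -0.9, 9.3]
grip_width: 0.3
grip_force: 4.6
```

```bash
python3 -c "
from h import *
prog()
d=imaging.get_image('side');cv2.imwrite('pics/s3.png',cv2.resize(d['image'][150:350,230:430,::-1],None,fx=3,fy=3))
"
```

```text
5.9 ang 12.07 spin 13.2 r 119.8 z 72.9 F [ 0.4 -0.9  9.3]
10 [3.3 2.9 0. ]
20 [-12.2 -11.3  -0.1]
```

View pics/s3.png

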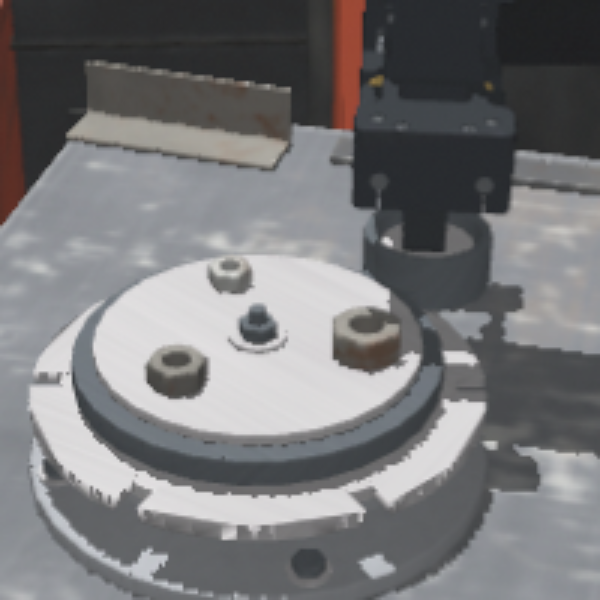

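The side crop shows the table turning with the fingers and the nuts staying in place, so I'll continue the arc.

Call:
drive_tool --series '[0,-0.0031,-0.0028,0,0.035,0,-0.0031,-0.0028,0,0.035,0,-0.0031,-0.0028,0,0.035,0,-0.0031,-0.0028,0,0.035,0,-0.0031,-0.0028,0,0.035]'

```text
t: 6.45
eef_pos: [488.3, -59.0, 72.8]
tcp_rot: [[1.0, 0.003, 0.003], [0.003, -1.0, -0.001], [0.003, 0.001, -1.0]]
wrist_force: [-0.6, -2.1, 9.3]
grip_width: 0.3
grip_force: 4.7
```

```bash
python3 -c "
from h import *
prog()"
```

```text
6.45 ang 22.19 spin 23.3 r 119.7 z 72.8 F [-0.6 -2.1  9.3]
10 [21.1 14.3  0.1]
20 [3.4 3.  0. ]
30 [-12.  -11.1  -0.1]
```

Call:
drive_tool --series '[0,-0.0031,-0.0028,0,0.035,0,-0.0031,-0.0028,0,0.035,0,-0.0031,-0.0028,0,0.035,0,-0.0031,-0.0028,0,0.035,0,-0.0031,-0.0028,0,0.035]'

```text
t: 6.95
eef_pos: [473.3, -44.2, 72.6]
tcp_rot: [[0.985, -0.172, 0.003], [-0.172, -0.985, -0.002], [0.003, 0.001, -1.0]]
wrist_force: [-0.2, -2.5, 9.7]
grip_width: 0.4
grip_force: 4.7
```

```bash
python3 -c "
from h import *
prog()"
```

```text
6.95 ang 32.28 spin 33.3 r 119.8 z 72.6 F [-0.2 -2.5  9.7]
20 [21.2 14.3  0.1]
30 [3.6 3.2 0. ]
40 [-11.9 -10.9  -0. ]
```

Call:
drive_tool --series '[0,-0.0031,-0.0028,0,0.035,0,-0.0031,-0.0028,0,0.035,0,-0.0031,-0.0028,0,0.035,0,-0.0031,-0.0028,0,0.035,0,-0.0031,-0.0028,0,0.035]'

```text
t: 7.45
eef_pos: [461.2, -27.0, 72.6]
tcp_rot: [[0.94, -0.341, 0.002], [-0.341, -0.94, -0.002], [0.002, 0.001, -1.0]]
wrist_force: [-1.8, -3.2, 9.7]
grip_width: 0.6
grip_force: 4.7
```

Call:
drive_tool --series '[0,-0.0031,-0.0028,0,0.035,0,-0.0031,-0.0028,0,0.035,0,-0.0031,-0.0028,0,0.035,0,-0.0016,-0.0014,0,0.0175,0,0,0,0,0]'

```text
t: 7.95
eef_pos: [454.3, -13.0, 72.5]
tcp_rot: [[0.892, -0.452, 0.001], [-0.452, -0.892, -0.001], [0.001, 0.0, -1.0]]
wrist_force: [-0.8, -0.4, 10.4]
grip_width: 0.2
grip_force: 4.7
```

```bash
python3 - <<'E'
from h import *
prog()
for c in ['top','side']:
    d=imaging.get_image(c)
    for q in ['plunger_top','nut_a','table_centre']:
        for r in imaging.spot_point(c,q)[:3]:
            p=r['position'];v=p[:2]-C
            print(c,q,np.round(p,1),round(r['p'],2),'r',np.hypot(*v).round(1),'az',np.degrees(np.arctan2(v[1],v[0])).round(1))
    cv2.imwrite(f'pics/{c}4.png',cv2.resize(d['image'][150:350,200:400,::-1],None,fx=3,fy=3))
for p in [(513.9,20),(578.5,83),(593,-6)]:
    v=np.array(p)-C;print(np.degrees(np.arctan2(v[1],v[0])).round(1),np.hypot(*v))
E
```

```text
7.95 ang 49.85 spin 50.2 r 119.5 z 72.5 F [-0.8 -0.4 10.4]
40 [16.5 12.3  0. ]
50 [-0.5  0.1 -0. ]
60 [-15.2 -14.8  -0. ]
top nut_a [521.1  60.3  69.7] 0.6 r 50.9 az 148.2
top nut_a [554.6 -19.7  72.1] 0.51 r 54.1 az -100.4
top nut_a [608.5  53.1  72.3] 0.5 r 48.3 az 24.0
top table_centre [567.8  33.3  73.9] 0.88 r 3.4 az -3.4
side plunger_top [456.2 -10.2  74.7] 0.54 r 116.7 az -158.0
side nut_a [524.3  66.   70.7] 0.64 r 51.6 az 141.0
side nut_a [613.2  51.6  70.8] 0.53 r 52.0 az 20.3
side nut_a [551.3 -17.2  69.1] 0.51 r 52.4 az -104.5
side table_centre [563.3  34.5  71.6] 0.65 r 1.5 az 137.7
-165.0 52.2733201547405
74.1 51.46901980803599
-54.1 48.76689450846754
```

Call:
drive_tool --series '[0,-0.0031,-0.0028,0,0.035,0,-0.0031,-0.0028,0,0.035,0,-0.0031,-0.0028,0,0.035,0,-0.0031,-0.0029,0,0.035,0,-0.0031,-0.0029,0,0.035]'

```text
t: 8.85
eef_pos: [448.1, 6.7, 72.4]
tcp_rot: [[0.799, -0.601, 0.0], [-0.601, -0.799, -0.001], [0.001, 0.001, -1.0]]
wrist_force: [-1.8, -1.1, 10.0]
grip_width: 0.7
grip_force: 4.7
```

Call:
drive_tool --series '[0,0,0,0,0,0,0,0,0,0,0,0,0,0,0,0,0,0,0,0,0,0,0,0,0]'

```text
t: 9.35
eef_pos: [448.0, 7.5, 72.4]
tcp_rot: [[0.801, -0.599, -0.0], [-0.599, -0.801, 0.0], [-0.0, 0.0, -1.0]]
wrist_force: [-2.0, 0.6, 10.5]
grip_width: 0.5
grip_force: 4.7
```

```bash
python3 - <<'E'
from h import *
prog()
for c in ['top','side']:
  d=imaging.get_image(c)
  for X in [[545,50,72],[590,35,72]]:
    try: print(c,disc(d,X))
    except Exception as e: print(e)
  for q in ['plunger_top','nut_a','next_notch']:
    for r in imaging.spot_point(c,q)[:3]:
        p=r['position'];v=p[:2]-C
        print(c,q,np.round(p,1),round(r['p'],2),'r',np.hypot(*v).round(1),'az',np.degrees(np.arctan2(v[1],v[0])).round(1))
  cv2.imwrite(f'pics/{c}5.png',cv2.resize(d['image'][180:330,200:400,::-1],None,fx=4,fy=4))
E
```

```text
9.35 ang 60.18 spin 60.2 r 119.3 z 72.4 F [-2.   0.6 10.5]
50 [16.9 12.9 -0. ]
60 [-0.2  0.8  0. ]
top (array([568.9,  30.9]), array([135.8, 152.1]))
top (array([568.8,  30.9]), array([135.9, 151.7]))
top nut_a [529.9  69.6  68. ] 0.55 r 49.9 az 133.7
top nut_a [608.1  44.2  68.6] 0.45 r 45.0 az 13.8
top nut_a [545.2 -17.6  69.2] 0.44 r 54.6 az -110.6
top next_notch [610.7  40.3  70. ] 0.69 r 46.8 az 8.4
top next_notch [608.1  44.4  73.4] 0.42 r 45.0 az 14.0
side (array([578.8, 184.3]), array([550.3, 710.6]))
side (array([568.5,  23.7]), array([137.4, 168.1]))
side plunger_top [450.8  10.5  71.8] 0.71 r 115.9 az -168.6
side nut_a [614.8  42.5  67.5] 0.7 r 51.2 az 10.1
side nut_a [528.1  68.4  69.9] 0.6 r 50.4 az 136.1
side nut_a [543.3 -12.6  69.4] 0.54 r 50.7 az -114.6
side next_notch [443.2   6.3  91.6] 0.9 r 124.2 az -167.4
```

View pics/side5.png

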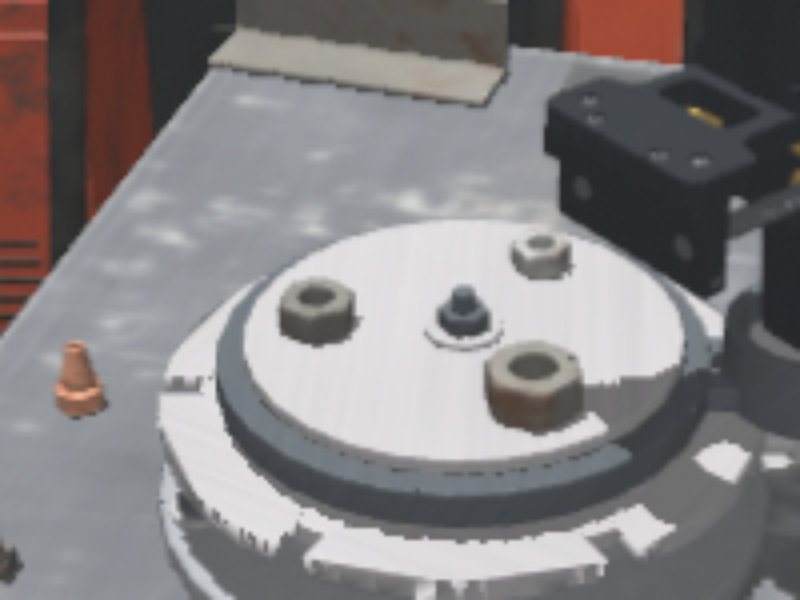

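The blank has turned about 60° by the nuts, and the fingers sit over the notch. I'll release slowly, straight up.

Call:
drive_tool --series '[0,0,0,-0.002,0,0,0,0,-0.002,0,0,0,0,-0.002,0,0,0,0,-0.002,0,0,0,0,0,0]'

```text
t: 10.25
eef_pos: [447.9, 7.6, 80.3]
tcp_rot: [[0.801, -0.599, -0.0], [-0.599, -0.801, 0.0], [-0.0, 0.0, -1.0]]
wrist_force: [-0.8, 0.1, 6.2]
grip_width: 0.6
grip_force: 2.9
```

```bash
python3 -c "
from h import *
prog()"
```

```text
10.25 ang 60.19 spin 60.2 r 119.3 z 80.3 F [-0.8  0.1  6.2]
50 [16.9 12.9 -0. ]
60 [-0.1  0.8  0. ]
```

The spring still pushes with 6 N at about 5.5 mm depth. The tooth has therefore risen past 9 mm and is in the notch. Next I'll lift clear.

Call:
drive_tool --series '[0,0,0,-0.003,0,0,0,0,-0.003,0,0,0,0,-0.006,0,0,0,0,-0.02,0,0,0,0,-0.03,0]'

```text
t: 10.75
eef_pos: [447.7, 7.7, 141.8]
tcp_rot: [[0.801, -0.599, -0.003], [-0.599, -0.801, 0.0], [-0.002, 0.002, -1.0]]
wrist_force: [0.1, 0.7, -0.1]
grip_width: 0.8
grip_force: 0.0
```

Call:
drive_tool --series '[0,0,0,-0.04,0,0,0,0,-0.04,0,0,-0.04,0,-0.02,0,0,-0.04,0,0,0,0,-0.04,0,0,0]'

```text
t: 11.25
eef_pos: [351.7, 80.4, 242.8]
tcp_rot: [[0.8, -0.599, 0.002], [-0.599, -0.8, 0.001], [0.001, -0.002, -1.0]]
wrist_force: [-0.1, 0.9, 0.1]
grip_width: 0.4
grip_force: 0.0
```

Call:
drive_tool --series '[0,0,0.04,0,0,0,0,0.04,0,0,0,0,0.04,0,0,0,0,0.04,0,0,0,0,0,0,0]'

```text
t: 11.75
eef_pos: [255.1, -51.3, 242.5]
tcp_rot: [[0.796, -0.606, 0.001], [-0.606, -0.796, 0.0], [0.001, -0.001, -1.0]]
wrist_force: [0.1, 0.3, -0.9]
grip_width: 0.4
grip_force: 0.0
```

```bash
python3 - <<'E'
from h import *
prog()
for c in ['top','side']:
  d=imaging.get_image(c)
  for X in [[447.4,7,86]]:
    try: print(c,disc(d,X))
    except Exception as e: print(e)
  for q in ['plunger_top','nut_a','bolt','nozzle']:
    for r in imaging.spot_point(c,q)[:3]:
        p=r['position'];v=p[:2]-C
        print(c,q,np.round(p,1),round(r['p'],2),'r',np.hypot(*v).round(1),'az',np.degrees(np.arctan2(v[1],v[0])).round(1))
  cv2.imwrite(f'pics/{c}6.png',cv2.resize(d['image'][170:370,200:440,::-1],None,fx=3,fy=3))
E
```

```text
11.75 ang 57.42 spin 60.7 r 320.7 z 242.5 F [ 0.1  0.3 -0.9]
50 [ 134.8 -150.8    0.3]
60 [ 117.7 -162.8    0.3]
top (array([447. ,   7.7]), array([44. , 44.5]))
top plunger_top [448.8   2.5  85. ] 0.85 r 119.7 az -165.0
top nut_a [613.   45.4  72.8] 0.67 r 50.0 az 13.8
top nut_a [545.4 -17.   71.9] 0.46 r 54.0 az -110.6
top bolt [711.3 113.   -2.4] 0.49 r 167.0 az 28.4
top nozzle [720.5  11.2   1.4] 0.46 r 157.7 az -8.1
side (array([446. ,   7.1]), array([44. , 47.4]))
side plunger_top [450.    3.7  89.7] 0.88 r 118.2 az -165.4
side nut_a [529.   71.3  73.9] 0.73 r 51.8 az 133.1
side nut_a [543.4 -12.2  70.6] 0.72 r 50.3 az -114.7
side nut_a [615.5  44.   69.5] 0.56 r 52.2 az 11.6
side bolt [710.6 112.1  -1.6] 0.71 r 166.0 az 28.3
side nozzle [719.1  10.1  -1.7] 0.61 r 156.5 az -8.6
```

View pics/side6.png

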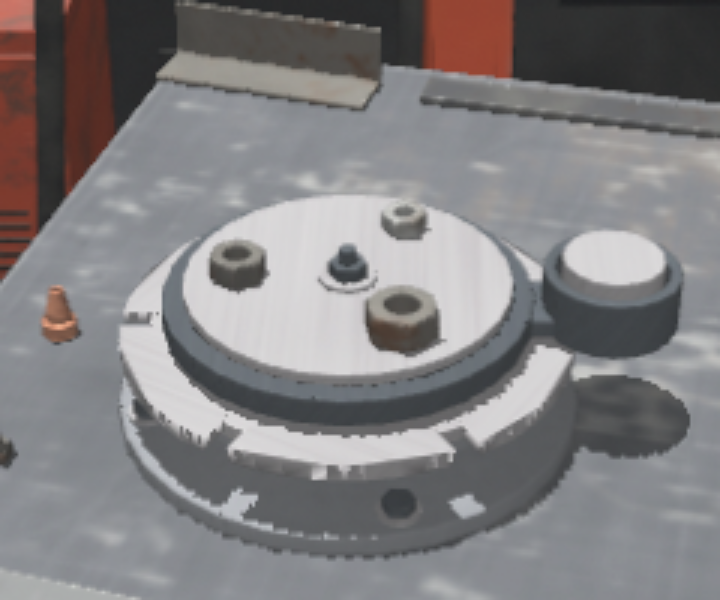

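The button stands proud of its collar at (447,7.5), where I worked out the next notch to be. The nuts, bolt and nozzle haven't moved and the arm is clear, so I'll hand in.

Call:
drive_tool --series '[0,0,0,0,0,0,0,0,0,0,0,0,0,0,0,0,0,0,0,0,0,0,0,0,0]'

```text
t: 12.75
eef_pos: [256.5, -48.6, 241.8]
tcp_rot: [[0.801, -0.599, 0.0], [-0.599, -0.801, -0.0], [0.0, 0.0, -1.0]]
wrist_force: [0.5, 0.1, -0.6]
grip_width: 0.5
grip_force: 0.0
```

```bash
python3 -c "
from plant import bot
print(bot.job_done())"
```

```text
the job is handed in; nothing more can be done
None
```

The job is handed in at about 13 s: the plunger was pressed, the table turned 60° clockwise to the next notch, and the button is back up there; the nuts, bolt and nozzle stayed in place and the arm is clear (no verdict was returned).

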